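# Scan a valve block and put it away in the bench drawer

## Task

Book the finished valve block into store: pick up the upright hand-held reader, aim its window straight down at the middle of the white bar label on top of the block from about 5 to 10 cm above it, hold it still there for about a second, and stand the reader upright back on the middle of its dock. Then set the valve block down gently, label up and flat, on the black rubber mat in the free compartment of the open drawer, and slide the drawer gently until it is fully shut. Leave the carton in its compartment and do not disturb the pliers, the screwdriver or the grey bin.

Things in the scene. Friction and masses are not known exactly. Their poses are not given: they have to be found in the camera images.
- valve_block: Pneumatic valve block, grey and white on an aluminium base, loose on the bench: 120 long (x) x 48 wide (y) x 50 high mm, about 0.5 kg. Origin: centre of its underside; z up. Two black hose fittings (16 mm across) stick out 14 mm beyond its -x end, 18 mm above the underside. Best gripped across its width, near the middle.
- label (a point): Centre of the 38 x 38 mm white label with black bars on the top of the valve block, 38 mm from the block's centre towards its +x end, 50 mm above its underside. Axes as the block's.
- reader: Hand-held code reader standing upright on its dock, 140 mm tall, about 0.2 kg: a black head 56 (x) x 46 (y) x 36 high mm at the bottom and above it a grey grip 34 (x) x 28 (y) mm, from 36 to 140 mm up. Origin: centre of its underside; z up along the grip.
- window (a point): The reader's window, at the centre of the underside of its head; it looks along the reader's -z. Axes as the reader's (z up along the grip).
- dock: Fixed flat black dock plate on the bench, 110 (x) x 100 (y) x 10 high mm. Origin: centre of its underside; the reader stands on its top, 10 mm up.
- drawer (a joint): Opening of the drawer in m: 0 is fully shut, 0.175 fully open; it starts open 0.160 to 0.175. It slides out of a fixed low grey bench cabinet (260 deep x 290 wide x 120 high mm) towards the robot, along drawer_floor's -x. Open, all but the rearmost 40 mm of its compartments is clear of the cabinet.
- drawer_floor (a point): Centre of the drawer's inner floor, 20 mm above the bench; x points into the cabinet (the way it shuts), z up. Inside 188 long (x), 248 wide (y); walls 6 mm thick, 39 mm high above the floor; a divider along x makes two compartments 188 x 121 mm, centred at y = +63.5 and -63.5 mm. Front panel (286 wide): 100 to 114 mm before this point, rising 86 mm above the floor.
- drawer_handle (a point): Middle of the drawer's level steel bar handle (120 mm long along y, about 10 mm thick), 35 mm before the front panel and 76 mm above the bench; axes as drawer_floor's.
- liner: Loose black rubber mat, 165 (x) x 112 (y) x 6 thick mm, on the floor of the free compartment (left or right) of the drawer. Origin: centre of its underside.
- carton: Plain cardboard carton, 130 (x) x 85 (y) x 40 high mm, that fills the other compartment. Origin: centre of its underside.
- pliers: Pliers with red handles lying on the bench, 150 x 58 x 15 mm, jaws to +x. Bystander. Origin: on the bench, near the pivot.
- screwdriver: Screwdriver with a red handle lying on the bench, 190 mm long along its x. Bystander. Origin: underside, near its middle.
- bin: Small empty grey plastic bin, 120 x 90 x 50 high mm. Bystander. Origin: centre of its underside.

How it is judged:
By the outcome, as a careful person would: the job done as asked, in the order asked, and still so for the second after the job is handed in, with the robot touching nothing.
It also fails if it takes over 72 s, if anything falls off the work surface, if the arm or the gripper's body presses on something with over 40 N, if the wrist force passes 120 N, or if a joint passes its speed limit or range.

## Robot

A 6-joint arm with a two-finger parallel gripper is mounted at the origin on the work surface. World frame = base frame: x ahead of the robot, y to its left, z up, the work surface at z = 0. Lengths are in m, angles in rad, forces in N, time in s.
With the tool pointing down it reaches from about 0.35 to 0.975 m from the base axis. Payload 4.9 kg.
Tool frame: the origin (TCP) lies at the very end of the fingers, on their centre line; the grasp point (between the pads) lies 19 mm behind it; z points along the fingers, y is the line along which they close (so a half turn about z gives the same grasp; the last joint's range is limited). The gripper opens to 85 mm and grips with 20 to 120 N. Pads are 22 mm wide; open, the fingers measure 114 mm over their backs; the gripper's body (76 mm by 85 mm) begins 54 mm behind the grasp point. The pads swing forward as they close: fully open they stand 13 mm farther back than shut.
Start: joints at [1.044, 0.053, 1.613, -0, 1.476, -0.119], TCP at [0.248, 0.574, 0.231] pointing down, gripper open.
Joint ranges: [-3.01, 3.01], [-1.01, 2.22], [0.06, 2.58], [-1.02, 4.17], [0.09, 2.62], [-3.14, 3.14]. Speed limits (rad/s): [2.57, 2.57, 3.14, 3.14, 3.14, 3.14].

## Interface

Orientations are given as a unit quaternion [w, x, y, z].
In Python, from plant import monitor, vision, manip gives the robot as it stands. The module is installed in compiled form; this text tells all that it offers.
- The arm moves only by the tool arm_command, never from a script. Its argument "rows" is a list of rows, each a list of 3 entries, a list of its own where there are three numbers: the finger opening in mm, from 0 to 85.4, then the shift along the world's x, y, z in units of 30 cm (1.0 is 30 cm), then the turn, a rotation vector about the world's x, y, z in units of pi/2 rad (1.0 is pi/2 rad). In form: [[claw, [x, y, z], [wx, wy, wz]], ...]. A call has 1 to 12 rows; each row is the pose to reach, as a shift and turn from the pose commanded when the call began; what a row does not reach only later rows make up. A row lasts 1/12 s, in which the tool goes at most 41.7 mm and 7.16 degrees, less where a joint would pass 70% of its speed; a pose out of reach is approached as far as the arm can. A call with a number of a shift or a turn outside -1 to 1 is refused whole. A call with a gripper value outside its range is refused whole. The fingers move at their own pace and stop on an object; the grip force is fixed at half the most. Time passes only in rows, so rows that repeat a pose let the fingers close. It gives the time, the measured TCP pose, the force, the opening and the grip force at its end, in the units of the state.
- monitor.state(): the state, without advancing time (a new reading comes with each control period).
- vision.grab_frame(name): name is "scene" or "top"; returns a dict with "color" (384x512x3 uint8, red, green, blue), "z_map" (384x512 float32, m along the optical axis (not along the pixel's ray), 0 where there is no reading), "mtx" (3x3 intrinsics, pixels), "R" (3x3) and "t" (3): a world point X has camera coordinates R X + t. Camera axes: x right, y down, z forward; pixel columns grow to the right and rows downward; lengths in m; the calibration is good to about 2 mm. A picture is of the moment at which its call begins.
- manip.job_done(): hands the job in; it is judged then, once.
The state is a dict: "time": time; "joint_pos": joint angles; "joint_vel": joint speeds; "joint_efforts": joint torques, N m; "tool_pos": TCP position; "tool_rot": TCP orientation; "contact_force": force on the tool from outside, world axes, zero at the start; "ft_torque": the same for the moment, N m; "gripper_width": opening from 0.0 (shut) to 1.0 (fully open); "grasp_force": force on a finger pad.
Only numpy, scipy, OpenCV 4.12 (cv2) and the standard library are available. Lean on these libraries where they do the work, as an engineer would, in place of code of your own. Each camera call takes 0.05 s, during which the arm holds its last target. There are 200 camera calls.

## Working session

There is one attempt and no reset: what is moved stays moved. The work goes in short steps, Python scripts to look and compute and a tool call to move; the robot and the scene stay as the last step left them, time stands still between calls to the robot, and variables do not carry over. Pictures are saved under pics/ and viewed, at most 10 in all, crops included, and the job is handed in when it is done.

Besides the shell and the picture viewer there is one more tool, called after "Request:" in YAML: its name, and indented under it one key for each argument. arm_command: Moves the arm, as the interface text tells. Shifts and turns lie within -1 to 1; 1 stands for 30 cm of shift or pi/2 rad of turn. Its arguments: {"type":"object","properties":{"rows":{"type":"array"}},"required":["rows"]}

```bash
mkdir -p pics
cat > h.py <<'E'
import numpy as np, cv2
from plant import monitor, vision, manip
def grab(n):
    f=vision.grab_frame(n); K,R,t=f["mtx"],np.array(f["R"]),np.array(f["t"])
    z=f["z_map"]; v,u=np.indices(z.shape)
    P=np.stack([(u-K[0][2])/K[0][0]*z,(v-K[1][2])/K[1][1]*z,z],-1)
    f["P"]=(P-t)@R   # world points
    f["ok"]=z>0
    return f
def save(f,n): cv2.imwrite("pics/"+n,cv2.cvtColor(f["color"],cv2.COLOR_RGB2BGR))
E
python3 - <<'E'
from h import *
a=grab("scene");b=grab("top")
s=np.vstack([np.hstack([a["color"],b["color"]])])
im=cv2.cvtColor(a["color"],cv2.COLOR_RGB2BGR);cv2.imwrite("pics/s0.png",im)
cv2.imwrite("pics/t0.png",cv2.cvtColor(b["color"],cv2.COLOR_RGB2BGR))
np.savez("f0.npz",Pa=a["P"],Pb=b["P"],ca=a["color"],cb=b["color"],za=a["z_map"],zb=b["z_map"])
print(monitor.state()); print(a["mtx"],a["R"],a["t"],b["mtx"],b["R"],b["t"])
E
```

```text
{'time': 0.1, 'joint_pos': array([ 1.04398861e+00,  5.32856108e-02,  1.61415305e+00,  6.54315344e-06,
        1.47600175e+00, -1.19010468e-01]), 'joint_vel': array([-0.00043465, -0.00118118, -0.00258201,  0.00053829, -0.00158527,
        0.00029002]), 'joint_efforts': array([ 6.52177223e-04, -3.94899380e+01, -3.71363354e+01, -1.51260720e-04,
        3.90261586e-03,  1.85898051e-05]), 'tool_pos': array([0.24758694, 0.57325687, 0.23019138]), 'tool_rot': array([-2.96259981e-04,  2.02488942e-01,  9.79284113e-01, -8.75096931e-04]), 'contact_force': array([ 0.56612631, -0.25865247,  0.31731212]), 'ft_torque': array([0.0291104 , 0.04602465, 0.02688803]), 'grasp_force': 0.0, 'gripper_width': 1.000211773519545}
[[370.38954101   0.         258.92375196]
 [  0.         370.38954101 192.80300374]
 [  0.           0.           1.        ]] [[-0.74815704  0.66351466 -0.00305407]
 [ 0.55060022  0.61825678 -0.56089032]
 [-0.37027076 -0.42131562 -0.82788448]] [ 0.45934962 -0.24448409  1.31695309] [[451.81271394   0.         258.54383595]
 [  0.         451.81271394 192.58245567]
 [  0.           0.           1.        ]] [[-0.02913319 -0.99925531 -0.02529983]
 [-0.99323997  0.03178446 -0.11164277]
 [ 0.11236377  0.02187629 -0.9934263 ]] [-0.00251993  0.57822332  1.21604199]
```

View pics/t0.png

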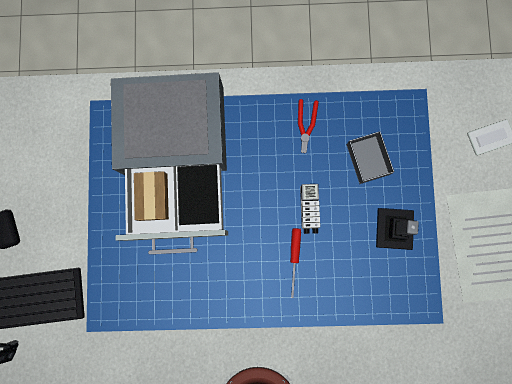

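View pics/s0.png

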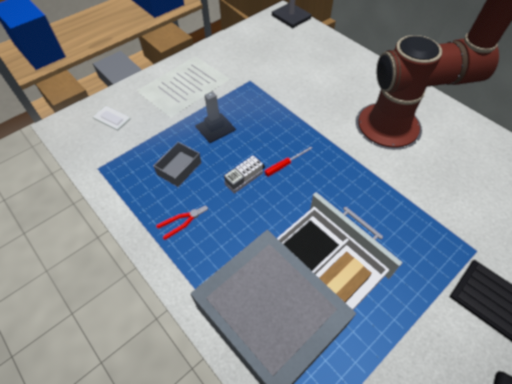

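The top view shows the valve block at about (310,208) with its label at (310,192) and its fittings down. The reader is on its dock at (398,229), the mat is in the right compartment at (198,195), and the carton is at (151,196). The handle is at (173,251), and the screwdriver lies from (296,230) to (292,297), close to the block. The scene view agrees.

```bash
cat > m0.py <<'E'
import numpy as np, cv2
d=np.load("f0.npz")
def rect(name,m,P):
    m=m.astype(np.uint8); n,l,s,c=cv2.connectedComponentsWithStats(m); 
    i=1+np.argmax(s[1:,4]); q=P[l==i]
    (cx,cy),(w,h),a=cv2.minAreaRect((q[:,:2]*1000).astype(np.float32))
    print(name,"c",round(cx,1),round(cy,1),"wh",round(w,1),round(h,1),"a",round(a,2),"z",np.round(np.percentile(q[:,2],[5,50,95])*1000,1),len(q))
for k in "ab":
    P=d["P"+k];c=d["c"+k].astype(int);ok=d["z"+k]>0
    X,Y,Z=P[...,0],P[...,1],P[...,2]
    r,g,b=c[...,0],c[...,1],c[...,2]
    hsv=cv2.cvtColor(d["c"+k],cv2.COLOR_RGB2HSV).astype(int);S=hsv[...,1];V=hsv[...,2]
    def box(x0,x1,y0,y1,z0,z1): return ok&(X>x0)&(X<x1)&(Y>y0)&(Y<y1)&(Z>z0)&(Z<z1)
    if k=="b":
        for n,(u,v) in dict(block=(310,208),dock=(385,243),reader=(412,228),mat=(198,195),handle=(173,251),carton=(151,196),front=(170,236),cab=(165,115),sd=(296,245),bin=(370,158)).items(): print(n,np.round(P[v,u]*1000))
    print(k)
    bl=P[208,310] if k=="b" else bl
    rd=P[243,385] if k=="b" else rd
    hd=P[251,173] if k=="b" else hd
    rect("blocktop",box(bl[0]-.12,bl[0]+.12,bl[1]-.08,bl[1]+.06,.044,.056),P)
    rect("label+body side",box(bl[0]-.12,bl[0]+.12,bl[1]-.08,bl[1]+.06,.008,.056)&(S<70),P)
    rect("dock",box(rd[0]-.12,rd[0]+.12,rd[1]-.15,rd[1]+.1,.005,.015)&(V<70),P)
    rect("readertop",box(rd[0]-.12,rd[0]+.12,rd[1]-.15,rd[1]+.1,.143,.157),P)
    rect("readergrip",box(rd[0]-.12,rd[0]+.12,rd[1]-.15,rd[1]+.1,.055,.157),P)
    rect("readerhead",box(rd[0]-.12,rd[0]+.12,rd[1]-.15,rd[1]+.1,.040,.050),P)
    rect("mat",box(.3,.9,-.1,.5,.015,.035)&(V<60),P)
    rect("handle",box(hd[0]-.03,hd[0]+.025,hd[1]-.2,hd[1]+.2,.06,.09),P)
    rect("front",box(hd[0]-.03,hd[0]+.12,hd[1]-.25,hd[1]+.25,.098,.112),P)
    rect("carton",box(.3,.9,-.1,.5,.05,.07)&(S>50)&(r>b+20),P)
    rect("cab",box(.3,1.2,-.1,.6,.113,.127)&(S<120),P)
    rect("sd",box(.2,.9,-.3,.2,.003,.05)&(r>130)&(g<70)&(X<bl[0]),P)
    rect("bin",box(bl[0],1,-.4,bl[1]-.03,.035,.06)&(S<90),P)
E
python3 m0.py
```

```text
aTraceback (most recent call last):
  File "m0.py", line 17, in <module>
    bl=P[208,310] if k=="b" else bl
                                 ^^
NameError: name 'bl' is not defined. Did you mean: 'b'?
```

```bash
sed -i 's/for k in "ab"/for k in "ba"/' m0.py; python3 m0.py
```

```text
block [ 530. -159.   46.]
dock [ 429. -365.    8.]
reader [ 465. -398.  147.]
mat [577. 149.  25.]
handle [425. 208.  79.]
carton [575. 271.  60.]
front [464. 211. 103.]
cab [781. 218. 122.]
sd [ 431. -118.   22.]
bin [ 671. -340.   -5.]
b
blocktop c 513.6 -159.8 wh 46.1 70.9 a 88.71 z [45.1 48.7 52.9] 420
label+body side c 530.6 -159.1 wh 47.0 131.3 a 89.83 z [23.  48.3 52.8] 811
dock c 469.0 -394.2 wh 99.3 109.0 a 84.24 z [ 5.7  8.6 12.7] 868
readertop c 467.9 -398.9 wh 27.8 33.6 a 80.53 z [144.8 148.2 151.4] 155
readergrip c 467.2 -399.2 wh 31.1 37.5 a 84.81 z [ 64.7 143.2 150.7] 307
readerhead c 467.6 -397.6 wh 46.0 56.2 a 86.6 z [40.6 44.8 49.1] 143
mat c 580.0 149.8 wh 164.0 110.7 a 1.45 z [20.3 24.3 28.5] 2285
handle c 434.6 210.5 wh 28.6 130.3 a 1.29 z [74.3 78.8 82.7] 246
front c 467.9 212.9 wh 14.1 285.9 a 1.14 z [100.6 104.3 107.9] 592
carton c 577.1 277.2 wh 129.7 86.0 a 1.05 z [54.3 58.3 62. ] 1472
cab c 768.8 218.4 wh 247.8 291.3 a 1.24 z [115.8 120.2 124.3] 9882
sd c 430.0 -117.1 wh 21.4 91.7 a 83.84 z [17.3 22.2 27. ] 255
bin c 667.3 -331.5 wh 120.2 92.5 a 15.77 z [36
[... 194 characters left out ...]
3.9 a 81.2 z [ 6.4  9.7 13. ] 311
readertop c 472.2 -400.2 wh 33.2 33.7 a 87.05 z [144.2 148.9 150.7] 75
readergrip c 471.1 -398.1 wh 39.5 35.9 a 3.01 z [ 60.7 112.4 150.1] 322
readerhead c 472.7 -397.2 wh 48.0 55.1 a 79.88 z [40.9 44.8 49. ] 80
mat c 557.6 152.0 wh 107.2 103.0 a 0.97 z [23.  25.7 28.3] 1287
handle c 434.6 211.7 wh 24.8 130.2 a 1.56 z [75.1 79.5 82.5] 225
front c 470.0 212.2 wh 17.7 285.0 a 1.31 z [ 99.7 105.  107.9] 638
carton c 569.8 279.6 wh 108.6 82.3 a 1.4 z [57.1 59.9 62.4] 1322
cab c 770.6 219.1 wh 246.7 290.1 a 1.29 z [118.1 121.8 124.8] 13730
sd c 434.1 -113.3 wh 21.7 93.1 a 81.85 z [16.3 23.3 26.8] 167
bin c 671.6 -329.7 wh 122.6 92.6 a 16.61 z [36.3 43.8 50.9] 293
```

Request:
arm_command:
  rows:
    - [85,[0.07,-0.1,0],[0,0,0.03]]
    - [85,[0.14,-0.21,0],[0,0,0.06]]
    - [85,[0.22,-0.32,0],[0,0,0.09]]
    - [85,[0.29,-0.43,0],[0,0,0.12]]
    - [85,[0.36,-0.54,0],[0,0,0.15]]
    - [85,[0.43,-0.65,0],[0,0,0.193]]
    - [85,[0.5,-0.76,0],[0,0,0.193]]
    - [85,[0.57,-0.87,0],[0,0,0.193]]
    - [85,[0.62,-0.95,0],[0,0,0.193]]
    - [85,[0.65,-1.0,0],[0,0,0.193]]

```text
time: 0.93
tool_pos: [0.4439, 0.271, 0.2308]
tool_rot: [-0.0, 0.054, 0.999, -0.0]
contact_force: [-0.0, -0.5, 0.0]
gripper_width: 0.996
grasp_force: 0.0
```

Request:
arm_command:
  rows:
    - [85,[0.01,-0.12,0],[0,0,0]]
    - [85,[0.02,-0.25,0],[0,0,0]]
    - [85,[0.03,-0.38,0],[0,0,0]]
    - [85,[0.04,-0.51,0],[0,0,0]]
    - [85,[0.05,-0.64,0],[0,0,0]]
    - [85,[0.06,-0.77,0],[0,0,0]]
    - [85,[0.07,-0.9,0],[0,0,0]]
    - [85,[0.08,-1.0,0],[0,0,0]]

```text
time: 1.6
tool_pos: [0.4663, -0.0288, 0.231]
tool_rot: [-0.0, 0.053, 0.999, -0.0]
contact_force: [0.6, -0.7, -0.1]
gripper_width: 0.996
grasp_force: 0.0
```

Request:
arm_command:
  rows:
    - [85,[0,-0.13,0],[0,0,0]]
    - [85,[0,-0.26,0],[0,0,0]]
    - [85,[0,-0.39,0],[0,0,0]]
    - [85,[0,-0.52,0],[0,0,0]]
    - [85,[0,-0.65,0],[0,0,0]]
    - [85,[0,-0.78,0],[0,0,0]]
    - [85,[0,-0.9,0],[0,0,0]]
    - [85,[0,-0.97,0],[0,0,0]]
    - [85,[0,-1.0,0],[0,0,0]]
    - [85,[0,-1.0,0],[0,0,0]]

```text
time: 2.43
tool_pos: [0.4663, -0.3276, 0.2305]
tool_rot: [-0.001, 0.054, 0.999, 0.0]
contact_force: [-0.3, 0.8, 0.4]
gripper_width: 0.993
grasp_force: 0.0
```

Request:
arm_command:
  rows:
    - [85,[0.007,-0.1,0],[0,0,0]]
    - [85,[0.007,-0.19,0],[0,0,0]]
    - [85,[0.007,-0.24,0],[0,0,0]]
    - [85,[0.007,-0.24,0],[0,0,0]]
    - [85,[0.007,-0.24,-0.08],[0,0,0]]
    - [85,[0.007,-0.24,-0.16],[0,0,0]]
    - [85,[0.007,-0.24,-0.24],[0,0,0]]
    - [85,[0.007,-0.24,-0.32],[0,0,0]]
    - [85,[0.007,-0.24,-0.39],[0,0,0]]
    - [85,[0.007,-0.24,-0.44],[0,0,0]]
    - [85,[0.007,-0.24,-0.463],[0,0,0]]
    - [85,[0.007,-0.24,-0.463],[0,0,0]]

```text
time: 3.43
tool_pos: [0.4682, -0.3957, 0.0902]
tool_rot: [-0.001, 0.052, 0.999, 0.002]
contact_force: [1.0, -0.2, -0.9]
gripper_width: 0.994
grasp_force: 0.0
```

Request:
arm_command:
  rows:
    - [60,[0,0,0],[0,0,0]]
    - [50,[0,0,0],[0,0,0]]
    - [40,[0,0,0],[0,0,0]]
    - [34,[0,0,0],[0,0,0]]
    - [31,[0,0,0],[0,0,0]]
    - [28,[0,0,0],[0,0,0]]
    - [25,[0,0,0],[0,0,0]]
    - [20,[0,0,0],[0,0,0]]
    - [15,[0,0,0],[0,0,0]]
    - [15,[0,0,0],[0,0,0]]

```text
time: 4.27
tool_pos: [0.4694, -0.3988, 0.0934]
tool_rot: [0.001, 0.052, 0.999, -0.0]
contact_force: [-0.4, 0.4, 6.1]
gripper_width: 0.322
grasp_force: 55.0
```

Run:
```python
from h import *
a=grab("scene");b=grab("top")
m=np.hstack([a["color"][60:180,150:300],b["color"][170:290,340:490]])
cv2.imwrite("pics/g1.png",cv2.cvtColor(cv2.resize(m,None,fx=2.6,fy=2.6,interpolation=2),cv2.COLOR_RGB2BGR))
```

```text
(no output)
```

View pics/g1.png

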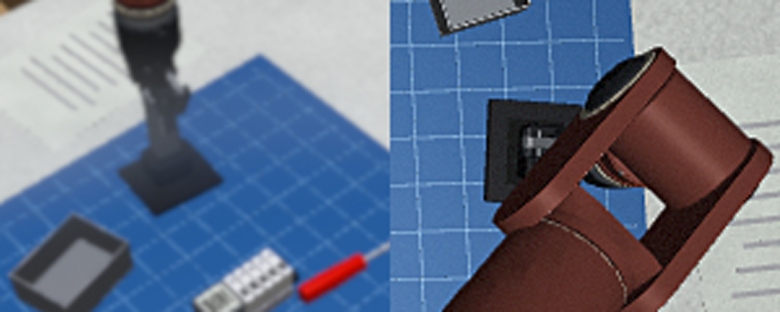

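Request:
arm_command:
  rows:
    - [15,[0,0,0.03],[0,0,0]]
    - [15,[0,0,0.09],[0,0,0]]
    - [15,[0,0,0.16],[0,0,0]]
    - [15,[0,0,0.23],[0,0,0]]
    - [15,[0,0,0.3],[0,0,0]]
    - [15,[0,0,0.35],[0,0,0]]
    - [15,[0,0,0.38],[0,0,0]]
    - [15,[0,0,0.38],[0,0,0]]

```text
time: 5.03
tool_pos: [0.4695, -0.3989, 0.2086]
tool_rot: [0.001, 0.052, 0.999, -0.001]
contact_force: [0.4, 0.8, -2.2]
gripper_width: 0.325
grasp_force: 54.4
```

Request:
arm_command:
  rows:
    - [15,[0.01,0.02,0],[0,0,0]]
    - [15,[0.04,0.08,0],[0,0,0]]
    - [15,[0.08,0.17,0],[0,0,0]]
    - [15,[0.12,0.27,0],[0,0,0]]
    - [15,[0.17,0.38,0],[0,0,0]]
    - [15,[0.22,0.49,0],[0,0,0]]
    - [15,[0.27,0.59,0],[0,0,0]]
    - [15,[0.31,0.68,0],[0,0,0]]
    - [15,[0.34,0.74,0],[0,0,0]]
    - [15,[0.355,0.78,0],[0,0,0]]
    - [15,[0.363,0.8,0],[0,0,0]]
    - [15,[0.363,0.8,0],[0,0,0]]

```text
time: 6.03
tool_pos: [0.5775, -0.1571, 0.205]
tool_rot: [-0.001, 0.052, 0.999, 0.0]
contact_force: [-0.8, -0.6, -1.9]
gripper_width: 0.324
grasp_force: 54.6
```

Run:
```python
from h import *
s=monitor.state();print(s["time"],s["tool_pos"],s["tool_rot"],s["gripper_width"])
a=grab("scene");b=grab("top")
m=np.hstack([a["color"][90:210,180:330],b["color"][140:260,240:390]])
cv2.imwrite("pics/g2.png",cv2.cvtColor(cv2.resize(m,None,fx=2.6,fy=2.6,interpolation=2),cv2.COLOR_RGB2BGR))
for f in(a,b):
    P=f["P"];q=P[f["ok"]&(abs(P[...,0]-.578)<.06)&(abs(P[...,1]+.159)<.06)&(P[...,2]>.1)&(P[...,2]<.175)&(f["color"].max(-1)<75)]
    print(len(q),np.round(np.percentile(q,[1,50,99],axis=0)*1000,0))
```

```text
6.0333 [ 0.57748616 -0.1570783   0.20500791] [-1.08941130e-03  5.15459032e-02  9.98669960e-01  3.78277414e-04] 0.32378872598929304
289 [[ 557. -171.  128.]
 [ 591. -140.  155.]
 [ 608. -131.  174.]]
138 [[ 547. -177.  129.]
 [ 555. -148.  156.]
 [ 577. -134.  172.]]
```

View pics/g2.png

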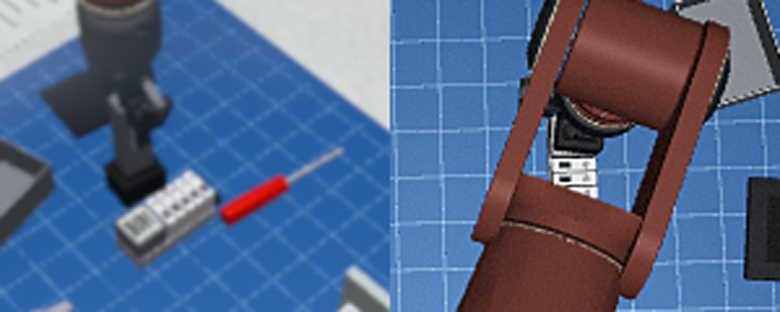

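The reader's head is centred over the label, about 75 mm above it and upright. I'll hold it there, then take it back.

Request:
arm_command:
  rows:
    - [15,[0,0,0],[0,0,0]]
    - [15,[0,0,0],[0,0,0]]
    - [15,[0,0,0],[0,0,0]]
    - [15,[0,0,0],[0,0,0]]
    - [15,[0,0,0],[0,0,0]]
    - [15,[0,0,0],[0,0,0]]
    - [15,[0,0,0],[0,0,0]]
    - [15,[0,0,0],[0,0,0]]
    - [15,[0,0,0],[0,0,0]]
    - [15,[0,0,0],[0,0,0]]
    - [15,[0,0,0],[0,0,0]]
    - [15,[0,0,0],[0,0,0]]

```text
time: 7.13
tool_pos: [0.5779, -0.1582, 0.2064]
tool_rot: [-0.0, 0.052, 0.999, -0.0]
contact_force: [-0.2, 0.5, -1.8]
gripper_width: 0.321
grasp_force: 54.6
```

Request:
arm_command:
  rows:
    - [15,[0,0,0],[0,0,0]]
    - [15,[0,0,0],[0,0,0]]
    - [15,[0,0,0],[0,0,0]]
    - [15,[0,0,0],[0,0,0]]
    - [15,[0,0,0],[0,0,0]]
    - [15,[0,0,0],[0,0,0]]

```text
time: 7.63
tool_pos: [0.5779, -0.1583, 0.2064]
tool_rot: [0.0, 0.052, 0.999, -0.0]
contact_force: [0.9, -0.0, -2.1]
gripper_width: 0.32
grasp_force: 54.6
```

Run:
```python
from h import *
b=grab("top");a=grab("scene")
for f in (a,b):
    P=f["P"];X,Y,Z=P[...,0],P[...,1],P[...,2]
    m=f["ok"]&(abs(X-.469)<.09)&(abs(Y+.395)<.09)&(Z>.004)&(Z<.016)&(f["color"].max(-1)<75)
    q=P[m];print(cv2.minAreaRect((q[:,:2]*1000).astype(np.float32)),len(q))
```

```text
((491.84283447265625, -389.90667724609375), (94.37226104736328, 69.49601745605469), 79.33390045166016) 338
((469.10577392578125, -393.99212646484375), (100.50349426269531, 109.3423080444336), 83.84754180908203) 1395
```

Request:
arm_command:
  rows:
    - [15,[-0.01,-0.02,0],[0,0,0]]
    - [15,[-0.04,-0.08,0],[0,0,0]]
    - [15,[-0.08,-0.17,0],[0,0,0]]
    - [15,[-0.12,-0.27,0],[0,0,0]]
    - [15,[-0.17,-0.38,0],[0,0,0]]
    - [15,[-0.22,-0.49,0],[0,0,0]]
    - [15,[-0.27,-0.59,0],[0,0,0]]
    - [15,[-0.31,-0.67,0],[0,0,0]]
    - [15,[-0.34,-0.73,0],[0,0,0]]
    - [15,[-0.355,-0.77,0],[0,0,0]]
    - [15,[-0.363,-0.788,0],[0,0,0]]
    - [15,[-0.363,-0.788,0],[0,0,0]]

```text
time: 8.73
tool_pos: [0.4685, -0.3955, 0.2064]
tool_rot: [0.0, 0.053, 0.999, 0.0]
contact_force: [-0.1, 0.6, -2.0]
gripper_width: 0.319
grasp_force: 54.7
```

Request:
arm_command:
  rows:
    - [15,[0,0,-0.04],[0,0,0]]
    - [15,[0,0,-0.1],[0,0,0]]
    - [15,[0,0,-0.17],[0,0,0]]
    - [15,[0,0,-0.23],[0,0,0]]
    - [15,[0,0,-0.28],[0,0,0]]
    - [15,[0,0,-0.32],[0,0,0]]
    - [15,[0,0,-0.34],[0,0,0]]
    - [15,[0,0,-0.355],[0,0,0]]
    - [15,[0,0,-0.365],[0,0,0]]
    - [15,[0,0,-0.37],[0,0,0]]
    - [15,[0,0,-0.374],[0,0,0]]
    - [15,[0,0,-0.374],[0,0,0]]

```text
time: 9.73
tool_pos: [0.4693, -0.395, 0.0949]
tool_rot: [0.0, 0.052, 0.999, -0.0]
contact_force: [0.1, 0.2, -2.0]
gripper_width: 0.32
grasp_force: 54.7
```

Request:
arm_command:
  rows:
    - [15,[0,0,-0.002],[0,0,0]]
    - [15,[0,0,-0.004],[0,0,0]]
    - [15,[0,0,-0.006],[0,0,0]]
    - [15,[0,0,-0.006],[0,0,0]]

```text
time: 10.07
tool_pos: [0.4693, -0.395, 0.0935]
tool_rot: [0.0, 0.052, 0.999, -0.0]
contact_force: [-1.5, 0.6, 2.9]
gripper_width: 0.32
grasp_force: 55.4
```

Request:
arm_command:
  rows:
    - [30,[0,0,0],[0,0,0]]
    - [34,[0,0,0],[0,0,0]]
    - [40,[0,0,0],[0,0,0]]
    - [50,[0,0,0],[0,0,0]]
    - [65,[0,0,0],[0,0,0]]
    - [80,[0,0,0],[0,0,0]]
    - [80,[0,0,0.05],[0,0,0]]
    - [80,[0,0,0.13],[0,0,0]]
    - [80,[0,0,0.22],[0,0,0]]
    - [80,[0,0,0.31],[0,0,0]]
    - [80,[0,0,0.38],[0,0,0]]
    - [80,[0,0,0.4],[0,0,0]]

```text
time: 11.07
tool_pos: [0.4705, -0.3962, 0.2175]
tool_rot: [0.003, 0.052, 0.999, -0.003]
contact_force: [0.1, 0.3, 0.1]
gripper_width: 0.933
grasp_force: 0.0
```

Request:
arm_command:
  rows:
    - [80,[0.02,0.06,0],[0,0,0.01]]
    - [80,[0.04,0.16,0],[0,0,0.02]]
    - [80,[0.06,0.27,0],[0,0,0.03]]
    - [80,[0.09,0.38,0],[0,0,0.04]]
    - [80,[0.12,0.49,0],[0,0,0.05]]
    - [80,[0.15,0.59,0],[0,0,0.06]]
    - [80,[0.19,0.68,0],[0,0,0.068]]
    - [80,[0.22,0.74,0],[0,0,0.068]]
    - [80,[0.23,0.777,0],[0,0,0.068]]
    - [80,[0.235,0.787,0],[0,0,0.068]]
    - [80,[0.235,0.787,0],[0,0,0.068]]

```text
time: 11.98
tool_pos: [0.5392, -0.1582, 0.2116]
tool_rot: [-0.001, -0.002, 1.0, 0.0]
contact_force: [-0.4, 0.2, -0.5]
gripper_width: 0.935
grasp_force: 0.0
```

Run:
```python
from h import *
s=monitor.state();print(s["time"],s["tool_pos"],s["tool_rot"],s["gripper_width"])
b=grab("top");a=grab("scene")
for f in (a,b):
    P=f["P"];X,Y,Z=P[...,0],P[...,1],P[...,2]
    for lo,hi in((.004,.016),(.04,.05),(.143,.157)):
        q=P[f["ok"]&(abs(X-.469)<.09)&(abs(Y+.395)<.09)&(Z>lo)&(Z<hi)&((f["color"].max(-1)<75)|(lo>.1))]
        print(lo,cv2.minAreaRect((q[:,:2]*1000).astype(np.float32)),len(q))
    q=P[f["ok"]&(abs(X-.54)<.09)&(abs(Y+.159)<.04)&(Z>.044)&(Z<.056)]
    print("blk",cv2.minAreaRect((q[:,:2]*1000).astype(np.float32)) if len(q) else 0,len(q))
```

```text
11.9833 [ 0.5392303  -0.15823387  0.21162136] [-6.06728659e-04 -1.55176634e-03  9.99998611e-01  3.41858435e-05] 0.9345253434941732
0.004 ((474.4185485839844, -388.093994140625), (88.95655822753906, 104.7686767578125), 83.2491455078125) 350
0.04 ((473.45068359375, -386.6595458984375), (32.65077209472656, 54.679039001464844), 81.56564331054688) 73
0.143 ((472.01641845703125, -395.9735107421875), (30.48800277709961, 32.796085357666016), 82.8788070678711) 70
blk ((539.9873046875, -159.51275634765625), (120.85063171386719, 47.541404724121094), 0.7160435914993286) 475
0.004 ((468.899658203125, -394.1535339355469), (100.15019989013672, 108.9742202758789), 84.33135986328125) 899
0.04 ((467.948974609375, -395.70086669921875), (46.7772102355957, 55.78404998779297), 82.55450439453125) 132
0.143 ((467.860107421875, -395.1258850097656), (27.371421813964844, 34.42718505859375), 86.54198455810547) 159
blk ((509.5541076660156, -159.7328643798828), (45.90507888793945, 63.0220832824707), 89.10807037353516) 321
```

Request:
arm_command:
  rows:
    - [85,[0,-0.003,-0.06],[0,0,0]]
    - [85,[0,-0.003,-0.15],[0,0,0]]
    - [85,[0,-0.003,-0.25],[0,0,0]]
    - [85,[0,-0.003,-0.34],[0,0,0]]
    - [85,[0,-0.003,-0.43],[0,0,0]]
    - [85,[0,-0.003,-0.5],[0,0,0]]
    - [85,[0,-0.003,-0.56],[0,0,0]]
    - [85,[0,-0.003,-0.6],[0,0,0]]
    - [85,[0,-0.003,-0.625],[0,0,0]]
    - [85,[0,-0.003,-0.635],[0,0,0]]
    - [85,[0,-0.003,-0.635],[0,0,0]]

```text
time: 13.0
tool_pos: [0.5394, -0.16, 0.0218]
tool_rot: [-0.0, -0.001, 1.0, 0.0]
contact_force: [-0.0, 0.0, 0.2]
gripper_width: 0.996
grasp_force: 0.0
```

Request:
arm_command:
  rows:
    - [70,[0,0,0],[0,0,0]]
    - [62,[0,0,0],[0,0,0]]
    - [56,[0,0,0],[0,0,0]]
    - [52,[0,0,0],[0,0,0]]
    - [49,[0,0,0],[0,0,0]]
    - [46,[0,0,0],[0,0,0]]
    - [42,[0,0,0],[0,0,0]]
    - [36,[0,0,0],[0,0,0]]
    - [30,[0,0,0],[0,0,0]]
    - [30,[0,0,0],[0,0,0]]

```text
time: 13.83
tool_pos: [0.5399, -0.1594, 0.0226]
tool_rot: [0.0, -0.001, 1.0, 0.0]
contact_force: [-1.1, 2.4, 5.3]
gripper_width: 0.531
grasp_force: 63.2
```

Request:
arm_command:
  rows:
    - [30,[0,0,0.03],[0,0,0]]
    - [30,[0,0,0.08],[0,0,0]]
    - [30,[0,0,0.15],[0,0,0]]
    - [30,[0,0,0.23],[0,0,0]]
    - [30,[0,0,0.31],[0,0,0]]
    - [30,[0,0,0.38],[0,0,0]]
    - [30,[0,0.01,0.44],[0,0,0]]
    - [30,[0,0.03,0.48],[0,0,0]]
    - [30,[0,0.06,0.5],[0,0,0]]
    - [30,[0,0.09,0.5],[0,0,0]]
    - [30,[0,0.1,0.5],[0,0,0]]

```text
time: 14.75
tool_pos: [0.5387, -0.1276, 0.1706]
tool_rot: [-0.001, -0.002, 1.0, 0.001]
contact_force: [-0.6, 0.0, -4.8]
gripper_width: 0.53
grasp_force: 62.2
```

Request:
arm_command:
  rows:
    - [30,[0.01,0.03,0],[0,0,0]]
    - [30,[0.02,0.09,0],[0,0,0.002]]
    - [30,[0.03,0.18,0],[0,0,0.004]]
    - [30,[0.04,0.28,0],[0,0,0.006]]
    - [30,[0.05,0.39,0],[0,0,0.008]]
    - [30,[0.06,0.5,0],[0,0,0.01]]
    - [30,[0.07,0.61,0],[0,0,0.012]]
    - [30,[0.08,0.71,0],[0,0,0.014]]
    - [30,[0.09,0.8,0],[0,0,0.014]]
    - [30,[0.098,0.87,0],[0,0,0.014]]
    - [30,[0.098,0.915,0],[0,0,0.014]]
    - [30,[0.098,0.932,0],[0,0,0.014]]

```text
time: 15.75
tool_pos: [0.5679, 0.1523, 0.1704]
tool_rot: [-0.001, -0.013, 1.0, 0.0]
contact_force: [0.3, -0.7, -4.3]
gripper_width: 0.529
grasp_force: 62.4
```

Run:
```python
from h import *
s=monitor.state();print(s["time"],s["tool_pos"],s["tool_rot"],s["gripper_width"],s["contact_force"])
b=grab("top");a=grab("scene")
m=np.hstack([a["color"][150:320,230:420],b["color"][60:230,100:290]])
cv2.imwrite("pics/g3.png",cv2.cvtColor(cv2.resize(m,None,fx=2,fy=2,interpolation=2),cv2.COLOR_RGB2BGR))
for f in (a,b):
    P=f["P"];X,Y,Z=P[...,0],P[...,1],P[...,2]
    q=P[f["ok"]&(abs(X-.569)<.1)&(abs(Y-.15)<.05)&(Z>.19)&(Z<.208)]
    print("blk",cv2.minAreaRect((q[:,:2]*1000).astype(np.float32)) if len(q) else 0,len(q))
    q=P[f["ok"]&(X>.42)&(X<.5)&(Y>.06)&(Y<.37)&(Z>.098)&(Z<.112)]
    print("front",cv2.minAreaRect((q[:,:2]*1000).astype(np.float32)) if len(q) else 0,len(q))
```

```text
15.75 [0.56787831 0.15226293 0.17035458] [-1.28815398e-03 -1.33440556e-02  9.99910134e-01  2.00778155e-05] 0.5286192795386886 [ 0.32225195 -0.71453403 -4.25692334]
blk ((572.985107421875, 151.6121063232422), (115.85054016113281, 70.87696075439453), 13.836749076843262) 579
front ((468.9607849121094, 264.67803955078125), (17.152326583862305, 179.93960571289062), 0.7999838590621948) 442
blk ((542.0381469726562, 151.79701232910156), (30.977670669555664, 79.05994415283203), 50.83997344970703) 75
front ((468.27508544921875, 212.07205200195312), (13.993294715881348, 284.1045227050781), 0.9696979522705078) 196
```

View pics/g3.png

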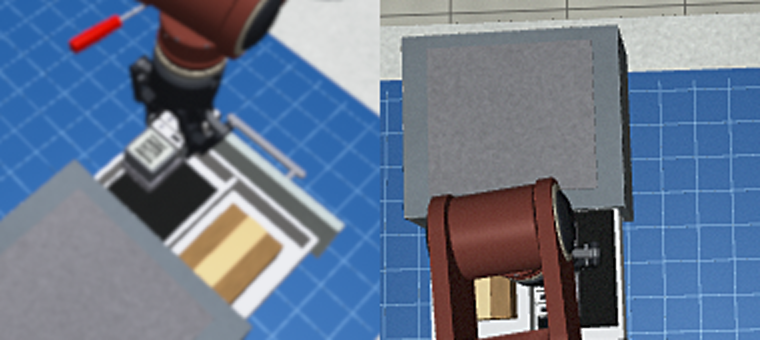

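Request:
arm_command:
  rows:
    - [30,[0,0,-0.04],[0,0,0]]
    - [30,[0,0,-0.09],[0,0,0]]
    - [30,[0,0,-0.15],[0,0,0]]
    - [30,[0,0,-0.21],[0,0,0]]
    - [30,[0,0,-0.26],[0,0,0]]
    - [30,[0,0,-0.31],[0,0,0]]
    - [30,[0,0,-0.34],[0,0,0]]
    - [30,[0,0,-0.365],[0,0,0]]
    - [30,[0,0,-0.38],[0,0,0]]
    - [30,[0,0,-0.39],[0,0,0]]
    - [30,[0,0,-0.395],[0,0,0]]
    - [30,[0,0,-0.395],[0,0,0]]

```text
time: 16.85
tool_pos: [0.5692, 0.1501, 0.0538]
tool_rot: [0.0, -0.012, 1.0, 0.0]
contact_force: [-0.8, 1.1, -4.5]
gripper_width: 0.524
grasp_force: 62.4
```

Request:
arm_command:
  rows:
    - [30,[0,0,-0.004],[0,0,0]]
    - [30,[0,0,-0.007],[0,0,0]]
    - [30,[0,0,-0.01],[0,0,0]]
    - [30,[0,0,-0.012],[0,0,0]]
    - [30,[0,0,-0.012],[0,0,0]]
    - [30,[0,0,-0.012],[0,0,0]]

```text
time: 17.35
tool_pos: [0.5688, 0.1502, 0.0498]
tool_rot: [-0.0, -0.012, 1.0, -0.0]
contact_force: [0.3, 0.2, -5.1]
gripper_width: 0.523
grasp_force: 62.4
```

Request:
arm_command:
  rows:
    - [30,[0,0,-0.002],[0,0,0]]
    - [30,[0,0,-0.004],[0,0,0]]
    - [30,[0,0,-0.005],[0,0,0]]
    - [30,[0,0,-0.005],[0,0,0]]

```text
time: 17.68
tool_pos: [0.569, 0.1502, 0.0486]
tool_rot: [0.0, -0.012, 1.0, 0.0]
contact_force: [-1.1, -0.6, -2.7]
gripper_width: 0.528
grasp_force: 62.6
```

Request:
arm_command:
  rows:
    - [30,[0,0,-0.001],[0,0,0]]
    - [30,[0,0,-0.002],[0,0,0]]
    - [30,[0,0,-0.002],[0,0,0]]

```text
time: 17.93
tool_pos: [0.5695, 0.1502, 0.0486]
tool_rot: [0.001, -0.012, 1.0, 0.0]
contact_force: [-1.9, -0.9, 2.4]
gripper_width: 0.524
grasp_force: 63.0
```

Request:
arm_command:
  rows:
    - [48,[0,0,0],[0,0,0]]
    - [52,[0,0,0],[0,0,0]]
    - [56,[0,0,0],[0,0,0]]
    - [60,[0,0,0],[0,0,0]]
    - [62,[0,0,0],[0,0,0]]
    - [62,[0,0,0],[0,0,0]]

```text
time: 18.43
tool_pos: [0.5689, 0.1502, 0.0477]
tool_rot: [0.0, -0.012, 1.0, 0.0]
contact_force: [-0.3, 0.1, -0.1]
gripper_width: 0.725
grasp_force: 0.0
```

Request:
arm_command:
  rows:
    - [62,[0,0,0.02],[0,0,0]]
    - [62,[0,0,0.05],[0,0,0]]
    - [62,[0,0,0.09],[0,0,0]]
    - [62,[0,0,0.14],[0,0,0]]
    - [62,[0,0,0.2],[0,0,0]]
    - [62,[0,0,0.27],[0,0,0]]
    - [50,[0,0,0.35],[0,0,0]]
    - [30,[0,0,0.43],[0,0,0]]
    - [10,[0,0,0.5],[0,0,0]]
    - [0,[0,0,0.5],[0,0,0]]

```text
time: 19.27
tool_pos: [0.5721, 0.1506, 0.2056]
tool_rot: [0.006, -0.012, 1.0, 0.001]
contact_force: [1.0, -0.6, 0.9]
gripper_width: 0.165
grasp_force: 0.0
```

Request:
arm_command:
  rows:
    - [0,[-0.05,0.02,0],[0,0,0]]
    - [0,[-0.14,0.05,0],[0,0,0]]
    - [0,[-0.25,0.08,0],[0,0,0]]
    - [0,[-0.36,0.12,0],[0,0,0]]
    - [0,[-0.46,0.15,0],[0,0,0]]
    - [0,[-0.54,0.18,0],[0,0,0]]
    - [0,[-0.6,0.2,0],[0,0,0]]
    - [0,[-0.63,0.2,0],[0,0,0]]
    - [0,[-0.63,0.2,0],[0,0,0]]
    - [0,[-0.63,0.2,0],[0,0,0]]

```text
time: 20.1
tool_pos: [0.3802, 0.21, 0.198]
tool_rot: [0.001, -0.012, 1.0, 0.0]
contact_force: [-0.1, 0.7, 0.3]
gripper_width: 0.001
grasp_force: 0.0
```

Run:
```python
from h import *
s=monitor.state();print(s["time"],s["tool_pos"],s["gripper_width"])
b=grab("top");a=grab("scene")
m=np.hstack([a["color"][170:340,240:430],b["color"][120:290,100:290]])
cv2.imwrite("pics/g4.png",cv2.cvtColor(cv2.resize(m,None,fx=2,fy=2,interpolation=2),cv2.COLOR_RGB2BGR))
def rep(n,f,x,z,y=(.05,.38),c=None):
    P=f["P"];X,Y,Z=P[...,0],P[...,1],P[...,2]
    m=f["ok"]&(X>x[0])&(X<x[1])&(Y>y[0])&(Y<y[1])&(Z>z[0])&(Z<z[1])
    q=P[m]; 
    if len(q): print(n,cv2.minAreaRect((q[:,:2]*1000).astype(np.float32)),np.round(np.median(q[:,2]),4),len(q))
for f in (a,b):
    rep("blk",f,(.49,.64),(.066,.086),(.1,.2)); rep("front",f,(.42,.5),(.098,.112)); rep("bar",f,(.40,.432),(.066,.09))
```

```text
20.1 [0.38023356 0.20998523 0.19804047] 0.000661827899583611
blk ((569.8551635742188, 149.67984008789062), (120.48190307617188, 46.6700553894043), 1.764469027519226) 0.0756 737
front ((470.4453430175781, 212.618896484375), (17.341150283813477, 284.25274658203125), 0.834115207195282) 0.1049 649
bar ((427.2424621582031, 211.10047912597656), (130.02857971191406, 9.466002464294434), 89.99118041992188) 0.0799 135
blk ((567.7825317382812, 148.98873901367188), (119.29562377929688, 47.42991256713867), 1.4294034242630005) 0.0744 736
front ((468.3121032714844, 212.84475708007812), (14.062639236450195, 285.3262939453125), 1.1427274942398071) 0.1042 593
bar ((426.2310791015625, 205.7667236328125), (11.403070449829102, 121.15827178955078), 0.03434882313013077) 0.0788 184
```

View pics/g4.png

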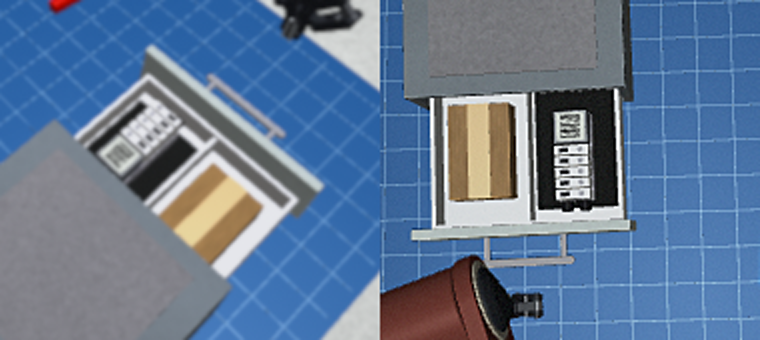

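Request:
arm_command:
  rows:
    - [0,[0,0,-0.05],[0,0,0]]
    - [0,[0,0,-0.13],[0,0,0]]
    - [0,[0,0,-0.22],[0,0,0]]
    - [0,[0,0,-0.31],[0,0,0]]
    - [0,[0,0,-0.38],[0,0,0]]
    - [0,[0,0,-0.43],[0,0,0]]
    - [0,[0,0,-0.445],[0,0,0]]
    - [0,[0.02,0,-0.445],[0,0,0]]
    - [0,[0.04,0,-0.445],[0,0,0]]
    - [0,[0.06,0,-0.445],[0,0,0]]
    - [0,[0.07,0,-0.445],[0,0,0]]
    - [0,[0.075,0,-0.445],[0,0,0]]

```text
time: 21.2
tool_pos: [0.4042, 0.2104, 0.0656]
tool_rot: [0.001, -0.012, 1.0, 0.0]
contact_force: [-0.5, -0.3, 0.4]
gripper_width: 0.001
grasp_force: 0.0
```

Request:
arm_command:
  rows:
    - [0,[0.005,0,0],[0,0,0]]
    - [0,[0.01,0,0],[0,0,0]]
    - [0,[0.015,0,0],[0,0,0]]
    - [0,[0.02,0,0],[0,0,0]]
    - [0,[0.025,0,0],[0,0,0]]
    - [0,[0.03,0,0],[0,0,0]]
    - [0,[0.035,0.001,0],[0,0,0]]
    - [0,[0.04,0.001,0],[0,0,0]]
    - [0,[0.045,0.001,0],[0,0,0]]
    - [0,[0.05,0.001,0],[0,0,0]]
    - [0,[0.055,0.001,0],[0,0,0]]
    - [0,[0.06,0.001,0],[0,0,0]]

```text
time: 22.2
tool_pos: [0.4203, 0.2104, 0.064]
tool_rot: [-0.0, -0.012, 1.0, 0.0]
contact_force: [-1.5, -0.5, 0.5]
gripper_width: 0.001
grasp_force: 0.8
```

Request:
arm_command:
  rows:
    - [0,[0.006,0,0],[0,0,0]]
    - [0,[0.014,0,0],[0,0,0]]
    - [0,[0.024,0,0],[0,0,0]]
    - [0,[0.036,0.001,0],[0,0,0]]
    - [0,[0.048,0.001,0],[0,0,0]]
    - [0,[0.06,0.001,0],[0,0,0]]
    - [0,[0.072,0.002,0],[0,0,0]]
    - [0,[0.084,0.002,0],[0,0,0]]
    - [0,[0.096,0.002,0],[0,0,0]]
    - [0,[0.108,0.002,0],[0,0,0]]
    - [0,[0.12,0.003,0],[0,0,0]]
    - [0,[0.132,0.003,0],[0,0,0]]

```text
time: 23.2
tool_pos: [0.4603, 0.2113, 0.0641]
tool_rot: [-0.0, -0.012, 1.0, -0.0]
contact_force: [-1.0, 1.4, -1.3]
gripper_width: 0.002
grasp_force: 0.9
```

Request:
arm_command:
  rows:
    - [0,[0.012,0,0],[0,0,0]]
    - [0,[0.024,0,0],[0,0,0]]
    - [0,[0.036,0.001,0],[0,0,0]]
    - [0,[0.048,0.001,0],[0,0,0]]
    - [0,[0.06,0.001,0],[0,0,0]]
    - [0,[0.072,0.002,0],[0,0,0]]
    - [0,[0.084,0.002,0],[0,0,0]]
    - [0,[0.096,0.002,0],[0,0,0]]
    - [0,[0.108,0.002,0],[0,0,0]]
    - [0,[0.12,0.003,0],[0,0,0]]
    - [0,[0.132,0.003,0],[0,0,0]]
    - [0,[0.144,0.003,0],[0,0,0]]

```text
time: 24.2
tool_pos: [0.5035, 0.2122, 0.0642]
tool_rot: [-0.0, -0.012, 1.0, 0.0]
contact_force: [-1.1, -0.0, -1.1]
gripper_width: -0.0
grasp_force: 0.9
```

Request:
arm_command:
  rows:
    - [0,[0.012,0,0],[0,0,0]]
    - [0,[0.024,0,0],[0,0,0]]
    - [0,[0.036,0.001,0],[0,0,0]]
    - [0,[0.048,0.001,0],[0,0,0]]
    - [0,[0.06,0.001,0],[0,0,0]]
    - [0,[0.072,0.002,0],[0,0,0]]
    - [0,[0.083,0.002,0],[0,0,0]]
    - [0,[0.093,0.002,0],[0,0,0]]
    - [0,[0.102,0.002,0],[0,0,0]]
    - [0,[0.109,0.002,0],[0,0,0]]
    - [0,[0.115,0.002,0],[0,0,0]]
    - [0,[0.12,0.002,0],[0,0,0]]

```text
time: 25.2
tool_pos: [0.5394, 0.213, 0.0643]
tool_rot: [0.0, -0.012, 1.0, 0.0]
contact_force: [-1.8, 1.0, -1.4]
gripper_width: 0.001
grasp_force: 0.8
```

Request:
arm_command:
  rows:
    - [0,[0.006,0,0],[0,0,0]]
    - [0,[0.013,0,0],[0,0,0]]
    - [0,[0.02,0,0],[0,0,0]]
    - [0,[0.027,0,0],[0,0,0]]
    - [0,[0.034,0,0],[0,0,0]]
    - [0,[0.041,0.001,0],[0,0,0]]
    - [0,[0.048,0.001,0],[0,0,0]]
    - [0,[0.055,0.001,0],[0,0,0]]
    - [0,[0.062,0.001,0],[0,0,0]]
    - [0,[0.069,0.001,0],[0,0,0]]
    - [0,[0.075,0.001,0],[0,0,0]]
    - [0,[0.08,0.001,0],[0,0,0]]

```text
time: 26.2
tool_pos: [0.5635, 0.2132, 0.0643]
tool_rot: [0.0, -0.012, 1.0, 0.0]
contact_force: [-1.4, 1.2, -0.3]
gripper_width: -0.001
grasp_force: 0.8
```

```bash
cat > d.py <<'E'
from h import *
s=monitor.state();print(s["time"],s["tool_pos"],s["contact_force"])
for n in("scene","top"):
    f=grab(n);P=f["P"];X,Y,Z=P[...,0],P[...,1],P[...,2]
    for nm,z in(("front",(.098,.112)),("cab",(.115,.127))):
        q=P[f["ok"]&(X>.45)&(X<.9)&(Y>.08)&(Y<.35)&(Z>z[0])&(Z<z[1])]
        if len(q): print(n,nm,np.round(np.percentile(q[:,0],[1,5,50,95])*1000,1),len(q))
E
python3 d.py
```

```text
26.2 [0.56345489 0.21320774 0.06427379] [-1.42627226  1.19733607 -0.27983312]
scene front [573.6 615.3 625.2 893.7] 780
scene cab [649.  661.1 780.8 883. ] 12902
top front [615.4 616.4 624.  648.4] 276
top cab [649.  660.  766.7 878.1] 8906
```

Request:
arm_command:
  rows:
    - [0,[0.004,0,0],[0,0,0]]
    - [0,[0.008,0,0],[0,0,0]]
    - [0,[0.012,0,0],[0,0,0]]
    - [0,[0.016,0,0],[0,0,0]]
    - [0,[0.02,0,0],[0,0,0]]
    - [0,[0.024,0,0],[0,0,0]]
    - [0,[0.028,0,0],[0,0,0]]
    - [0,[0.031,0,0],[0,0,0]]
    - [0,[0.034,0,0],[0,0,0]]
    - [0,[0.036,0,0],[0,0,0]]

```text
time: 27.13
tool_pos: [0.5741, 0.2131, 0.0642]
tool_rot: [0.0, -0.012, 1.0, 0.0]
contact_force: [-2.1, 0.8, 1.6]
gripper_width: -0.0
grasp_force: 0.8
```

Request:
arm_command:
  rows:
    - [0,[0.001,0,0],[0,0,0]]
    - [0,[0.002,0,0],[0,0,0]]
    - [0,[0.003,0,0],[0,0,0]]
    - [0,[0.004,0,0],[0,0,0]]
    - [0,[0.005,0,0],[0,0,0]]
    - [0,[0.006,0,0],[0,0,0]]
    - [0,[0.007,0,0],[0,0,0]]
    - [0,[0.008,0,0],[0,0,0]]
    - [0,[0.009,0,0],[0,0,0]]
    - [0,[0.01,0,0],[0,0,0]]

```text
time: 27.97
tool_pos: [0.5769, 0.2132, 0.0641]
tool_rot: [-0.0, -0.012, 1.0, 0.0]
contact_force: [-1.0, 0.8, 1.3]
gripper_width: 0.0
grasp_force: 0.8
```

Request:
arm_command:
  rows:
    - [0,[0.001,0,0],[0,0,0]]
    - [0,[0.002,0,0],[0,0,0]]
    - [0,[0.003,0,0],[0,0,0]]
    - [0,[0.004,0,0],[0,0,0]]
    - [0,[0.005,0,0],[0,0,0]]
    - [0,[0.006,0,0],[0,0,0]]

```text
time: 28.47
tool_pos: [0.5788, 0.2131, 0.0642]
tool_rot: [-0.0, -0.012, 1.0, 0.0]
contact_force: [-1.5, 0.8, 0.8]
gripper_width: 0.001
grasp_force: 0.8
```

```bash
python3 d.py
```

```text
28.4667 [0.57877134 0.213136   0.06419067] [-1.53858992  0.8202608   0.77065643]
scene front [588.3 629.3 638.1 894.2] 567
scene cab [649.2 661.  780.7 883.1] 12917
top front [630.8 631.3 638.4 648. ] 257
top cab [652.  666.3 771.1 878.8] 8621
```

Nearly shut. I'll creep in until the force rises.

Request:
arm_command:
  rows:
    - [0,[0.001,0,0],[0,0,0]]
    - [0,[0.002,0,0],[0,0,0]]
    - [0,[0.003,0,0],[0,0,0]]
    - [0,[0.004,0,0],[0,0,0]]
    - [0,[0.005,0,0],[0,0,0]]
    - [0,[0.006,0,0],[0,0,0]]

```text
time: 29.07
tool_pos: [0.5806, 0.2131, 0.0642]
tool_rot: [-0.0, -0.012, 1.0, 0.0]
contact_force: [-1.7, 0.8, 0.4]
gripper_width: -0.004
grasp_force: 0.8
```

Request:
arm_command:
  rows:
    - [0,[0.001,0,0],[0,0,0]]
    - [0,[0.002,0,0],[0,0,0]]
    - [0,[0.003,0,0],[0,0,0]]
    - [0,[0.004,0,0],[0,0,0]]
    - [0,[0.005,0,0],[0,0,0]]
    - [0,[0.006,0,0],[0,0,0]]

```text
time: 29.57
tool_pos: [0.5813, 0.2131, 0.0641]
tool_rot: [-0.001, -0.012, 1.0, -0.0]
contact_force: [-6.8, 1.5, 3.9]
gripper_width: 0.002
grasp_force: 3.4
```

Request:
arm_command:
  rows:
    - [0,[0.001,0,0],[0,0,0]]
    - [0,[0.002,0,0],[0,0,0]]
    - [0,[0.003,0,0],[0,0,0]]
    - [0,[0.003,0,0],[0,0,0]]

```text
time: 29.9
tool_pos: [0.5814, 0.2131, 0.0641]
tool_rot: [-0.003, -0.012, 1.0, -0.0]
contact_force: [-8.9, 0.4, 5.8]
gripper_width: 0.001
grasp_force: 4.6
```

Request:
arm_command:
  rows:
    - [0,[-0.005,0,0],[0,0,0]]
    - [0,[-0.02,0,0],[0,0,0]]
    - [0,[-0.05,0,0],[0,0,0]]
    - [0,[-0.1,0,0],[0,0,0]]
    - [0,[-0.17,0,0],[0,0,0]]
    - [0,[-0.24,0,0.03],[0,0,0]]
    - [0,[-0.31,0,0.1],[0,0,0]]
    - [0,[-0.38,0,0.2],[0,0,0]]
    - [0,[-0.44,0,0.3],[0,0,0]]
    - [0,[-0.49,0,0.4],[0,0,0]]
    - [0,[-0.5,0,0.45],[0,0,0]]
    - [0,[-0.5,0,0.45],[0,0,0]]

```text
time: 30.9
tool_pos: [0.4349, 0.2139, 0.2044]
tool_rot: [0.005, -0.012, 1.0, 0.001]
contact_force: [1.0, -0.7, 0.4]
gripper_width: 0.0
grasp_force: 0.0
```

```bash
python3 d.py
python3 - <<'E'
from h import *
a=grab("scene");b=grab("top")
m=np.hstack([a["color"],b["color"]])
cv2.imwrite("pics/f.png",cv2.cvtColor(cv2.resize(m,(800,300),interpolation=3),cv2.COLOR_RGB2BGR))
E
```

```text
30.9 [0.43485541 0.21387416 0.20441793] [ 1.01502953 -0.74643167  0.36034363]
scene front [632.2 633.8 639.5 894.8] 438
scene cab [651.2 662.7 781.5 883.1] 12821
top front [630.3 631.7 638.9 647. ] 590
top cab [648.5 658.3 765.9 877.6] 8954
```

View pics/f.png

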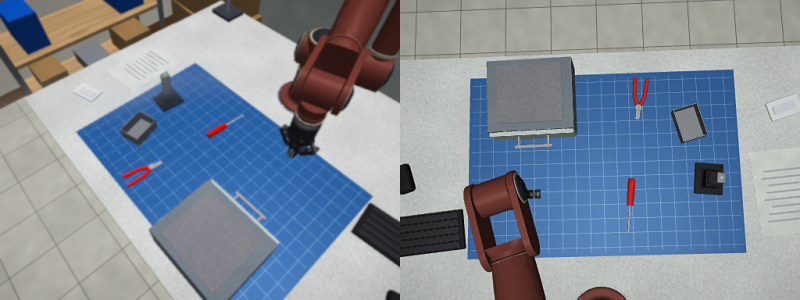

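The picture shows the drawer shut against the cabinet, with its front at (533,133) in the right half. The reader stands on its dock at (710,178), and the bystanders are where they were.

```bash
python3 -c "
from plant import manip; print(manip.job_done())"
```

```text
the job is handed in; nothing more can be done
None
```

I handed the job in at about 31 s: the label was scanned from about 75 mm for over a second, the reader is upright on its dock within about 2 mm of centre, the valve block lies flat and label up on the mat, and the drawer is pushed shut to its stop.

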